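Drive the hinge pin out of the magnifier lamp

TASK

The magnifier lamp's arm has to come off: drive its hinge pin right out of the lamp foot with the pin punch, from either side, and catch it in the steel dish, set on the table under the far end of the hole; the pin must not land on the table. The punch lies handle-first in its sleeve with only the thin shank showing, so draw it out by the shank, put it down and take it again by the handle. Finish with the pin lying in the upright dish on the table and the punch laid down on the table, and leave the bottle, the green stone and the tape roll where they are.

Things in the scene. Friction and masses are not known exactly. Their poses are not given: they have to be found in the camera images.
- hinge_hole (a point): Centre of the level through-hole in the lamp foot's hinge block, 75 mm above the table. y runs along the hole, z up, x towards the lamp's ring. The hole is 12 mm wide, 46 mm deep, open at both ends (23 mm from the centre along +y and -y). The block stands free on both sides and on -x; the arm leaves on +x.
- lamp: The magnifier lamp, screwed down; origin on the table below the hole, axes as the hole's. White foot block 36 mm (x) by 46 mm (y), 93 mm tall, on a flange 100 mm (x) by 46 mm (y), 8 mm thick. The arm, 18 mm thick, rises from the block's +x face to 128 mm and carries a ring head 160 mm across, centred at x = 200 mm, its top 127 mm high.
- pin_center (a point): Centre of the plain steel hinge pin, 11 mm diameter, 44 mm long, y along its length. It starts in the hinge hole, each end 1 mm inside the mouth. A spring plunger in the hole holds it: it slides either way against about 8 to 18 N until its tail passes the middle of the hole, then is nearly loose; it drops out at the latest when pushed its full length.
- pin: The same hinge pin; origin at its centre, y axis along it.
- punch_center (a point): Centre of the punch's handle. One straight rigid tool, about 0.15 kg: square aluminium handle 70 mm long, 24 x 24 mm, then a steel shank 8 mm diameter, 60 mm long, on the same axis. x points from handle to tip; the tip is 95 mm from this point. Lying on the table its axis is 12 mm high; in the sleeve, 16 mm.
- punch: The same punch; origin on the handle's underside, 12 mm below the handle's centre.
- sleeve: Black sleeve fixed to the table, 100 mm long (x), 40 mm wide (y), 38 mm tall; origin at the centre of its underside. Its open mouth is the +x end, facing roughly to the robot. Inside, 30 mm wide on a 4 mm floor, lie the handle and 25 mm of the shank; the last 35 mm of the shank stick out along +x. The handle is clear after sliding 95 mm along +x.
- dish_center (a point): Centre of the loose stainless steel dish, half-way up (14 mm): an open rectangular dish 64 mm (x) by 120 mm (y), 28 mm tall, walls and floor 4 mm thick, 0.25 kg. It starts upright on the table, on the other side of the lamp from the sleeve.
- bottle_center (a point): Small white bottle, 34 mm diameter, 85 mm tall, half-way up. A bystander, out at one side of the table.
- stone_center (a point): Round green glass-like stone, 76 mm across, 14 mm thick, its centre. A bystander, out at one side of the table.
- tape_center (a point): Paper tape roll lying flat, 40 mm across, 18 mm tall, its centre. A bystander between the robot and the lamp.
Mind the look-alikes: they are no part of the job. Leave any blue look-alike of the part that bears dish_center alone. There is more than one size of the punch; the job needs the larger.

How it is judged:
On the way:
1. the punch pushes the pin along the hole (pin moved over 8 mm while the punch presses on it) (contact force between punch and pin above 0.2 N and distance of pin_center from where it was at the start of the episode above 0.008 m), for 0.04 s.
At the end, for the whole second after the job is handed in: The pin lies at rest inside the dish, its centre below the rim; the dish stands on the table, level to 0.15 rad (centre below 24 mm); the punch is laid down at rest, its handle's centre below 40 mm (x of pin_center in the frame of dish_center between -0.03 and 0.03 m and y of pin_center in the frame of dish_center between -0.058 and 0.058 m and z of pin_center in the frame of dish_center between -0.02 and 0.012 m and angle between dish_center's own z axis and vertical below 0.15 rad and height (world z) of dish_center below 0.024 m and height (world z) of punch_center below 0.04 m and linear speed of each of pin, punch below 0.03 m/s); the robot touches nothing.
It fails at once if the pin comes to lie on the table top (height (world z) of pin_center below 0.0075 m).
It fails at once if the bottle, the stone or the tape roll is moved by more than 30 mm (distance of any of bottle_center, stone_center, tape_center from where it was at the start of the episode above 0.03 m).
It also fails if it takes over 72 s, if anything falls off the work surface, if the arm or the gripper's body presses on something with over 40 N, if the wrist force passes 120 N, or if a joint passes its speed limit or range.

ROBOT

A 6-joint arm with a two-finger parallel gripper is mounted at the origin on the work surface. World frame = base frame: x ahead of the robot, y to its left, z up, the work surface at z = 0. Lengths are in m, angles in rad, forces in N, time in s.
With the tool pointing down it reaches from about 0.25 to 0.725 m from the base axis. Payload 9.7 kg.
Tool frame: the origin (TCP) lies midway between the tips of the shut fingers; the grasp point (between the pads) lies 19 mm behind it; z points along the fingers, y is the line along which they close (so a half turn about z gives the same grasp; the last joint's range is limited). The gripper opens to 85 mm and grips with 20 to 120 N. Pads are 22 mm wide; open, the fingers measure 114 mm over their backs; the gripper's body (76 mm by 85 mm) begins 54 mm behind the grasp point. The pads swing forward as they close: fully open they stand 13 mm farther back than shut.
Start: joints at [1.345, 0.087, 0.176, 1.66, 0, 1.571], TCP at [0.123, 0.536, 0.231] pointing down, gripper open.
Joint ranges: [-3.13, 3.13], [-0.85, 1.81], [-1.15, 1.24], [-2.2, 2.28], [-1.44, 1.52], [-3.14, 3.14]. Speed limits (rad/s): [2.22, 2.22, 2.57, 3.14, 3.14, 3.14].

INTERFACE

Orientations are given as [roll, pitch, yaw] about the fixed x, y, z axes, in that order (R = Rz(yaw) Ry(pitch) Rx(roll)).
In Python, from plant import manip gives the robot as it stands.
- The arm moves only by the tool apply_moves, never from a script. Its argument "plan" is a list of rows, each a list of 7 numbers: the shift along the tool's x, y, z in mm, then the turn, a rotation vector about the tool's x, y, z in degrees, then the finger opening in mm, from 0 to 85.4. In form: [[dx, dy, dz, wx, wy, wz, grip], ...]. A call has 1 to 10 rows; each row is the pose to reach, as a shift and turn from the pose commanded when the call began, along the tool's axes at that moment; what a row does not reach only later rows make up. A row lasts 1/10 s, in which the tool goes at most 50 mm and 8.59 degrees, less where a joint would pass 70% of its speed; a pose out of reach is approached as far as the arm can. A call with a gripper value outside its range is refused whole. The fingers move at their own pace and stop on an object; "force" is the grip in N (left out, the last holds). Time passes only in rows, so rows that repeat a pose let the fingers close. It gives the time, the measured TCP pose, the force, the opening and the grip force at its end, in the units of the state.
- manip.read_state(): the state, without advancing time (a new reading comes with each control period).
- manip.get_image(name): name is "scene" or "side" or "wrist"; returns (picture, depth): 480x640x3 uint8, blue, green, red; 480x640 float32, m along the optical axis (not along the pixel's ray), 0 where there is no reading.
- manip.calibration(name): a dict with "vertical_fov" (degrees; the focal length in pixels is half the picture's height over the tangent of half this angle, whatever the lens; pixels are square), "cx", "cy" (the principal point, pixels), "R" (3x3) and "t" (3): a world point X has camera coordinates R X + t. Camera axes: x right, y down, z forward; pixel columns grow to the right and rows downward; lengths in m; the calibration is good to about 2 mm. A picture is of the moment at which its call begins: read the wrist's pose just before it. calibration takes no time and is no camera call; for the wrist camera it gives the pose at the moment of the call.
- manip.close_job(): hands the job in; it is judged then, once.
Trained networks look in the newest picture that a camera, given by its name, has taken for a name from the list of things; names that differ only in an ending like _2 or _b are one class to them, and where a whole thing is asked for, a point or a joint stands for the part that bears it (a point fixed in the world has none). Each returns a list of dicts, best first, with "conf" (0 to 1); they miss things now and then, are a little off and sometimes report something else, mostly with a low value. They report only what shows in the picture. A call takes as long as a camera call. They do not tell look-alikes from the thing itself.
- manip.spot_in(query, camera): "extent" ([left, top, right, bottom] in pixels, round what is visible of it).
- manip.regions_of(query, camera): "mask" (480x640 bool, what is visible of it) and "extent" ([left, top, right, bottom] in pixels, round what is visible of it).
- manip.mark_of(query, camera): "centre" ([column, row] in pixels: a listed point, or the origin of a listed thing).
The state is a dict: "time": time; "q": joint angles; "qd": joint speeds; "tau": joint torques, N m; "ee_pos": TCP position; "tool_rot": TCP orientation; "ft_force": force on the tool from outside, world axes, zero at the start; "moment": the same for the moment, N m; "finger_gap": opening from 0.0 (shut) to 1.0 (fully open); "grasp_force": force on a finger pad.
Only numpy, scipy, OpenCV 4.12 (cv2) and the standard library are available. Lean on these libraries where they do the work, as an engineer would, in place of code of your own. Each camera call takes 0.05 s, during which the arm holds its last target. There are 200 camera calls.

## Working session

There is one attempt and no reset: what is moved stays moved. The work goes in short steps, Python scripts to look and compute and a tool call to move; the robot and the scene stay as the last step left them, time stands still between calls to the robot, and variables do not carry over. Pictures are saved under pics/ and viewed, at most 13 in all, crops included, and the job is handed in when it is done.

Besides the shell and the picture viewer there is one more tool, called after "Emit:" by a JSON object that holds its "method" and its "body", one argument or row to a line. apply_moves: Moves the arm, as the interface text tells. Its arguments: {"type":"object","properties":{"plan":{"type":"array"},"force":{"type":"number"}},"required":["plan"]}

```bash
ls; mkdir -p pics; cat > h.py <<'E'
import numpy as np, cv2
from plant import manip
def cam(n):
    img,d=manip.get_image(n); c=manip.calibration(n)
    return img,d,c
def px2w(c,u,v,z=None,depth=None):
    f=240/np.tan(np.radians(c["vertical_fov"])/2); R=np.array(c["R"]);t=np.array(c["t"])
    r=np.array([(u-c["cx"])/f,(v-c["cy"])/f,1.0])
    o=-R.T@t; D=R.T@r
    if depth is not None: return o+D*depth
    return o+D*((z-o[2])/D[2])
def cloud(d,c):
    f=240/np.tan(np.radians(c["vertical_fov"])/2); R=np.array(c["R"]);t=np.array(c["t"])
    v,u=np.mgrid[:480,:640]
    P=np.stack([(u-c["cx"])/f*d,(v-c["cy"])/f*d,d],-1)
    return (P-t)@R
E
python3 - <<'E'
from h import *
np.set_printoptions(precision=4,suppress=True)
print({k:v for k,v in manip.read_state().items()})
for n in ["scene","side"]:
    i,d,c=cam(n); cv2.imwrite(f"pics/{n}0.png",i); np.savez(f"{n}0.npz",i=i,d=d,c=c)
    print(n,c)
    for q in ["hinge_hole","pin_center","punch_center","sleeve","dish_center","bottle_center","stone_center","tape_center"]:
        print(q,[(np.round(r["centre"]),round(r["conf"],2)) for r in manip.mark_of(q,n)[:4]])
E
```

```text
pics
{'time': 0.0, 'q': array([ 1.345 ,  0.0875,  0.1751,  1.6598, -0.    ,  1.5708]), 'qd': array([-0.0001,  0.0002,  0.0007,  0.0003, -0.0009,  0.    ]), 'tau': array([ -0.0037, -52.0396,  46.4797,   0.0166,  -0.0003,   0.    ]), 'ee_pos': array([0.1231, 0.5358, 0.2306]), 'tool_rot': array([-3.1402,  0.    ,  2.9157]), 'ft_force': array([ 0.4859, -0.2677, -0.071 ]), 'moment': array([0.0238, 0.0112, 0.0421]), 'grasp_force': 0.0, 'finger_gap': 1.000041631708414}
scene {'vertical_fov': 44.04690439521029, 'cx': 316.4795604427937, 'cy': 248.52253420714382, 'R': array([[ 0.3167,  0.9485, -0.0054],
       [ 0.7521, -0.2546, -0.6078],
       [-0.5779,  0.1885, -0.794 ]]), 't': array([-0.1411, -0.3112,  1.7325])}
hinge_hole [(array([347., 269.]), 0.96)]
pin_center []
punch_center [(array([292., 329.]), 0.74)]
sleeve [(array([230., 338.]), 0.92)]
dish_center [(array([452., 279.]), 0.83), (array([430., 226.]), 0.79), (array([350., 273.]), 0.73)]
bottle_center [(array([502., 239.]), 0.61)]
stone_center [(array([142., 333.]), 0.75)]
tape_center [(array([312., 247.]), 0.71)]
side {'vertical_fov': 51.931759980307774, 'cx': 319.16615467606505, 'cy': 239.08818393080992, 'R': array([[-0.9981, -0.0595, -0.0175],
       [-0.03  ,  0.7099, -0.7036],
       [ 0.0543, -0.7018, -0.7103]]), 't': array([0.508 , 0.0834, 1.21  ])}
hinge_hole [(array([297., 256.]), 0.87)]
pin_center []
punch_center [(array([283., 231.]), 0.57), (array([291., 196.]), 0.42)]
sleeve [(array([298., 198.]), 0.97)]
dish_center [(array([337., 381.]), 0.84), (array([263., 363.]), 0.7)]
bottle_center [(array([272., 431.]), 0.83)]
stone_center [(array([319., 158.]), 0.6)]
tape_center [(array([359., 260.]), 0.53)]
```

View pics/scene0.png

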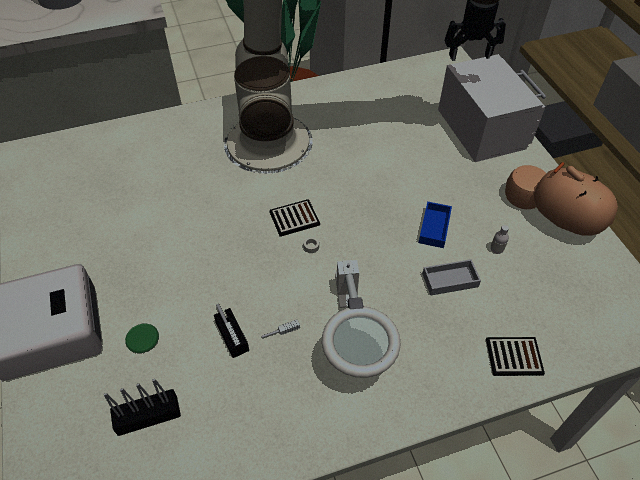

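View pics/side0.png

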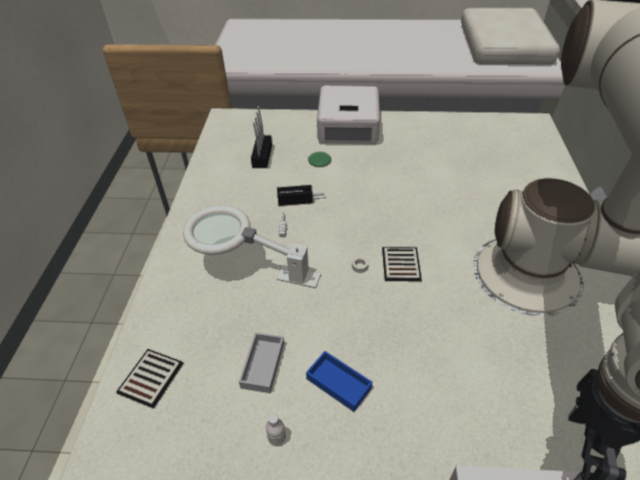

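The scene picture shows the sleeve at (230,330) with the shank pointing to (219,308). The small look-alike punch is on the table at (283,328), the lamp block at (347,275), the grey dish at (452,277) and the blue look-alike at (435,225). The bottle is at (501,240), the stone at (142,337) and the tape at (312,245). The side picture agrees.

```bash
cat > m.py <<'E'
from h import *
np.set_printoptions(precision=4,suppress=True)
def rect(P):
    r=cv2.minAreaRect((P[:,:2]*1000).astype(np.float32)); return np.round(r[0],1),np.round(r[1],1),round(r[2],1),len(P)
for n in ["scene","side"]:
    z=np.load(n+"0.npz",allow_pickle=True); c=z["c"].item(); W=cloud(z["d"],c); ok=z["d"]>0
    S=(ok&(abs(W[...,2])<.01)); print(n,"table z",np.median(W[...,2][S]))
    manip.get_image(n)
    for q,z0,z1 in [("sleeve",.033,.045),("dish_center",.02,.035),("lamp",.088,.098),("lamp",.004,.014),("bottle_center",.03,.1),("stone_center",.008,.03),("tape_center",.01,.03),("punch",.008,.03)]:
        for r in manip.regions_of(q,n)[:3]:
            m=r["mask"]&ok; P=W[m]; P=P[(P[:,2]>z0)&(P[:,2]<z1)]
            if len(P)>4: print(q,round(r["conf"],2),np.round(r["extent"]),rect(P))
    for (u,v),q,zz in ([((219,308),"shank",.016),((347,269),'hole',.075)] if n=="scene" else [((323,196),"shank",.016),((297,256),'hole',.075)]):
        print(q,px2w(c,u,v,zz))
E
python3 m.py
```

```text
scene table z 0.0010294550530394661
sleeve 0.6 [212. 309. 249. 358.] (array([ 594.5, -250.9]), array([102.5,  40.5]), 8.8, 486)
dish_center 0.79 [424. 258. 481. 295.] (array([611.7, 283.2]), array([123.2,  69.8]), 84.0, 448)
dish_center 0.68 [412. 201. 450. 251.] (array([450.5, 318.1]), array([ 63.9, 130.7]), 56.0, 288)
lamp 0.69 [320. 259. 402. 378.] (array([575.6,  32.7]), array([45.6, 73.8]), 75.7, 298)
lamp 0.69 [320. 259. 402. 378.] (array([643.5,  36.7]), array([281.9,  51.8]), 6.1, 141)
bottle_center 0.62 [492. 222. 508. 254.] (array([568.1, 431.9]), array([33.8, 30.7]), 39.0, 249)
stone_center 0.61 [127. 322. 162. 352.] (array([ 538.1, -445.2]), array([69.2, 68.1]), 25.1, 666)
tape_center 0.49 [305. 239. 316. 254.] (array([408.9,  -3.2]), array([44.2, 38.1]), 0.7, 135)
punch 0.59 [264. 318. 299. 340.] (array([ 618.8, -142.6]), array([19.9, 85. ]), 6.6, 196)
punch 0.5 [219. 305. 240. 340.] (array([ 571.1, -254.4]), array([118.2,  10.1]), 9.9, 126)
shank [ 0.5204 -0.2622  0.016 ]
hole [0.5501 0.0394 0.075 ]
side table z -0.0007637457573546407
sleeve 0.67 [279. 185. 313. 206.] (
[... 166 characters left out ...]
0.58 [306. 351. 372. 412.] (array([450.1, 319.2]), array([ 66.7, 121.6]), 56.2, 535)
lamp 0.96 [185. 204. 319. 290.] (array([583.4,  33.2]), array([47.7, 93.4]), 77.0, 319)
lamp 0.96 [185. 204. 319. 290.] (array([555.4,  40.8]), array([48.4, 97. ]), 76.8, 327)
bottle_center 0.84 [267. 417. 285. 448.] (array([561.9, 442. ]), array([34.1, 26.4]), 13.6, 379)
stone_center 0.71 [308. 151. 332. 170.] (array([ 534.6, -440.5]), array([69.2, 69.4]), 53.6, 227)
tape_center 0.45 [350. 256. 367. 274.] (array([408. ,   0.2]), array([36.2, 40.4]), 12.5, 118)
punch 0.71 [280. 219. 285. 240.] (array([ 613.5, -122.1]), array([51.8, 14.6]), 87.6, 70)
shank [ 0.5128 -0.2529  0.016 ]
hole [0.5578 0.0365 0.075 ]
```

```bash
cat > go.py <<'E'
import sys
from h import *
from scipy.spatial.transform import Rotation as Ro
def go(x,y,z,yaw):
    s=manip.read_state(); p=np.array(s["ee_pos"])*1000; R=Ro.from_euler("xyz",s["tool_rot"])
    d=R.inv().apply(np.array([x,y,z])-p); T=Ro.from_euler("xyz",[180,0,yaw],degrees=True)
    w=(R.inv()*T).as_rotvec(degrees=True)
    print("t",round(s["time"],2),"pos",np.round(p,1),"rpy",np.round(np.degrees(s["tool_rot"]),1),"q",np.round(s["q"],2),"F",np.round(s["ft_force"],1),"gap",round(s["finger_gap"]*85.4,1),"\nrow",np.round(d,1).tolist(),np.round(w,1).tolist(),"n>=",round(max(np.linalg.norm(d)/50,np.linalg.norm(w)/8.59),1))
if __name__=="__main__": go(*map(float,sys.argv[1:5]))
E
python3 go.py 611 284 160 84
```

```text
t 1.8 pos [123.1 536.  231.3] rpy [-180.     0.   167.1] q [ 1.35  0.09  0.18  1.66 -0.    1.57] F [-0.3  0.5  0. ] gap 85.5 
row [-531.9, -136.4, 71.3] [-0.0, 0.0, 83.1] n>= 11.1
```

Emit:
{"method": "apply_moves", "body": {
  "plan": [
    [-532,-136,71,0,0,83,85],
    [-532,-136,71,0,0,83,85],
    [-532,-136,71,0,0,83,85],
    [-532,-136,71,0,0,83,85],
    [-532,-136,71,0,0,83,85],
    [-532,-136,71,0,0,83,85],
    [-532,-136,71,0,0,83,85],
    [-532,-136,71,0,0,83,85],
    [-532,-136,71,0,0,83,85],
    [-532,-136,71,0,0,83,85]
  ]
}}

```text
time: 2.8
ee_pos: [0.5656, 0.3075, 0.167]
tool_rot: [3.141, -0.0, 1.461]
ft_force: [0.6, 1.4, 0.4]
finger_gap: 0.993
grasp_force: 0.0
```

```bash
python3 go.py 611 284 160 84
```

```text
t 2.8 pos [565.6 307.5 167. ] rpy [180.   -0.   83.7] q [0.5  0.3  0.3  1.57 0.   2.18] F [0.6 1.4 0.4] gap 84.8 
row [-18.4, 47.7, 7.0] [0.0, -0.0, -0.3] n>= 1.0
```

Emit:
{"method": "apply_moves", "body": {
  "plan": [
    [-18,48,7,0,0,0,85],
    [-18,48,7,0,0,0,85],
    [-18,48,7,0,0,0,85]
  ]
}}

```text
time: 3.1
ee_pos: [0.6104, 0.2849, 0.1589]
tool_rot: [-3.14, 0.001, 1.465]
ft_force: [-1.0, -0.1, -0.3]
finger_gap: 0.994
grasp_force: 0.0
```

```bash
python3 - <<'E'
from h import *
i,d,c=cam("wrist"); cv2.imwrite("pics/w1.png",i)
print(c["t"],c["vertical_fov"],np.round(c["R"],2).tolist(), -np.array(c["R"]).T@c["t"])
W=cloud(d,c)
for q in ["dish_center"]:
  for r in manip.regions_of(q,"wrist"):
    P=W[r["mask"]&(d>0)];P=P[(P[:,2]>.022)&(P[:,2]<.034)]
    if len(P)>5: print(q,r["conf"],r["extent"],cv2.minAreaRect((P[:,:2]*1000).astype(np.float32)),len(P))
E
python3 go.py 611 284 160 84
```

```text
[-0.57631184  0.31569367  0.41302935] 66.70137992816575 [[0.99, -0.1, -0.0], [-0.1, -0.95, 0.29], [-0.03, -0.29, -0.96]] [0.61783341 0.35951317 0.30236277]
dish_center 0.85 [278.2, 148.3, 371.2, 299.6] ((612.3283081054688, 284.60516357421875), (120.58721160888672, 64.23258972167969), 82.8550033569336) 2778
dish_center 0.78 [20.2, 132.2, 206.2, 273.5] ((450.49176025390625, 319.5556945800781), (65.85482025146484, 121.28512573242188), 56.04461669921875) 4077
t 3.2 pos [609.2 286.3 160.4] rpy [-180.    -0.    84.1] q [0.44 0.38 0.38 1.58 0.   2.11] F [-0.4  0.1  0.1] gap 85.2 
row [-2.1, 2.0, 0.4] [-0.0, -0.0, 0.1] n>= 0.1
```

View pics/w1.png

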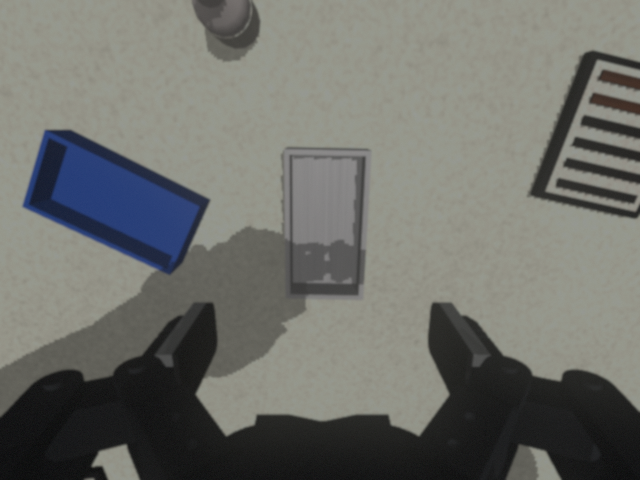

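The wrist picture shows the grey dish at about (325,223), which matches the measured centre of (612, 284.6) mm and long axis of about 83°. The blue look-alike is at (115,200) and I'll leave it alone.

```bash
python3 go.py 612 284.5 -2 83.2
```

```text
t 3.2 pos [609.2 286.3 160.4] rpy [-180.    -0.    84.1] q [0.44 0.38 0.38 1.58 0.   2.11] F [-0.4  0.1  0.1] gap 85.2 
row [-1.6, 3.0, 162.4] [-0.0, -0.0, 0.9] n>= 3.2
```

Emit:
{"method": "apply_moves", "body": {
  "plan": [
    [-1.5,2.5,120,0,0,1,85],
    [-1.5,2.5,120,0,0,1,85],
    [-1.5,2.5,150,0,0,1,85],
    [-1.5,2.5,161,0,0,1,85],
    [-1.5,2.5,161,0,0,1,60],
    [-1.5,2.5,161,0,0,1,60],
    [-1.5,2.5,161,0,0,1,60],
    [-1.5,2.5,161,0,0,1,60],
    [-1.5,2.5,161,0,0,1,60]
  ],
  "force": 40
}}

```text
time: 4.1
ee_pos: [0.6133, 0.2849, 0.002]
tool_rot: [3.138, -0.002, 1.45]
ft_force: [0.5, 0.8, 7.7]
finger_gap: 0.74
grasp_force: 48.7
```

```bash
python3 go.py 612 284.5 15 83.2; python3 - <<'E'
from h import *
z=np.load("scene0.npz",allow_pickle=True)
for n in ["scene","side"]:
  i,d,c=cam(n);W=cloud(d,c);P=W[(d>0)&(W[...,2]>.088)&(W[...,2]<.096)]
  P=P[(abs(P[:,0]-.556)<.04)&(abs(P[:,1]-.038)<.04)]
  print(n,cv2.minAreaRect((P[:,:2]*1000).astype(np.float32)),len(P))
E
```

```text
t 4.1 pos [613.3 284.9   2. ] rpy [ 1.798e+02 -1.000e-01  8.310e+01] q [0.43 0.41 0.12 1.28 0.   2.13] F [0.5 0.8 7.7] gap 63.2 
row [-0.6, -1.2, -13.0] [0.2, -0.1, -0.1] n>= 0.3
scene ((565.5460815429688, 35.2657356262207), (46.10419845581055, 59.357269287109375), 76.44059753417969) 259
side ((565.5519409179688, 36.40399169921875), (48.76469421386719, 57.22404098510742), 75.18363189697266) 278
```

```bash
python3 go.py 575 122.5 20 76.5;python3 go.py 575 122.5 2 76.5
```

```text
t 4.2 pos [613.3 285.    2. ] rpy [ 1.798e+02 -1.000e-01  8.310e+01] q [0.43 0.41 0.12 1.28 0.   2.13] F [-0.5  1.1  7. ] gap 63.0 
row [-165.9, -18.4, -18.5] [0.2, -0.2, 6.6] n>= 3.4
t 4.2 pos [613.3 285.    2. ] rpy [ 1.798e+02 -1.000e-01  8.310e+01] q [0.43 0.41 0.12 1.28 0.   2.13] F [-0.5  1.1  7. ] gap 63.0 
row [-165.9, -18.5, -0.5] [0.2, -0.2, 6.6] n>= 3.3
```

Emit:
{"method": "apply_moves", "body": {
  "plan": [
    [0,0,-18,0,0,0,60],
    [-40,-5,-20,0,0,2,60],
    [-80,-9,-20,0,0,4,60],
    [-120,-13,-20,0,0,6,60],
    [-150,-16,-20,0,0,6.6,60],
    [-165.5,-18.5,-20,0,0,6.6,60],
    [-165.5,-18.5,-20,0,0,6.6,60],
    [-165.5,-18.5,-8,0,0,6.6,60],
    [-165.5,-18.5,-2,0,0,6.6,60],
    [-165.5,-18.5,-1,0,0,6.6,60]
  ]
}}

```text
time: 5.2
ee_pos: [0.574, 0.1226, 0.0015]
tool_rot: [3.141, 0.0, 1.336]
ft_force: [-9.2, -3.8, 24.0]
finger_gap: 0.738
grasp_force: 51.4
```

```bash
python3 go.py 575 122.5 2 76.5
```

```text
t 5.2 pos [574.  122.6   1.5] rpy [179.9   0.   76.5] q [ 0.21  0.21 -0.14  1.23 -0.    2.02] F [-9.2 -3.8 24. ] gap 63.1 
row [0.2, 1.0, -0.5] [0.1, 0.0, 0.0] n>= 0.0
```

Emit:
{"method": "apply_moves", "body": {
  "plan": [
    [0,0,-1,0,0,0,78],
    [0,0,-1,0,0,0,78],
    [0,0,-2,0,0,0,78],
    [0,0,-40,0,0,0,78],
    [0,0,-90,0,0,0,78],
    [0,0,-140,0,0,0,78],
    [0,0,-190,0,0,0,78],
    [0,0,-190,0,0,0,78]
  ]
}}

```text
time: 6.0
ee_pos: [0.576, 0.1228, 0.1978]
tool_rot: [3.132, -0.004, 1.335]
ft_force: [0.3, -0.6, -0.0]
finger_gap: 0.913
grasp_force: 0.0
```

```bash
python3 go.py 528 -261 190 189.5; python3 - <<'E'
from h import *
for n in ["scene","wrist"]:
  i,d,c=cam(n);W=cloud(d,c);
  for r in manip.regions_of("dish_center",n):
    P=W[r["mask"]&(d>0)];P=P[(P[:,2]>.02)&(P[:,2]<.034)]
    if len(P)>5: print(n,r["conf"],cv2.minAreaRect((P[:,:2]*1000).astype(np.float32)),len(P))
E
```

```text
t 6.0 pos [576.  122.8 197.8] rpy [179.5  -0.3  76.5] q [ 0.21  0.16  0.19  1.59 -0.    2.02] F [ 0.3 -0.6 -0. ] gap 78.0 
row [-384.4, 43.0, 6.5] [0.6, 0.4, -113.0] n>= 13.2
scene 0.74 ((451.77581787109375, 317.31097412109375), (63.9536247253418, 126.69795989990234), 56.149314880371094) 243
scene 0.56 ((574.1611328125, 121.77017974853516), (121.34483337402344, 69.84445190429688), 77.40306854248047) 385
wrist 0.68 ((448.85919189453125, 316.12884521484375), (58.352149963378906, 121.40602111816406), 56.04878616333008) 1833
wrist 0.65 ((572.5867309570312, 120.56707000732422), (122.87309265136719, 64.13943481445312), 76.92610168457031) 2200
```

Emit:
{"method": "apply_moves", "body": {
  "plan": [
    [-384,43,0,0,0,-113,60],
    [-384,43,0,0,0,-113,60],
    [-384,43,0,0,0,-113,60],
    [-384,43,0,0,0,-113,60],
    [-384,43,0,0,0,-113,60],
    [-384,43,0,0,0,-113,60],
    [-384,43,0,0,0,-113,60],
    [-384,43,0,0,0,-113,60],
    [-384,43,0,0,0,-113,60],
    [-384,43,0,0,0,-113,60]
  ]
}}

```text
time: 7.2
ee_pos: [0.5243, -0.2636, 0.1875]
tool_rot: [-3.142, -0.004, 2.751]
ft_force: [-0.4, 0.6, -0.5]
finger_gap: 0.706
grasp_force: 0.0
```

```bash
python3 go.py 528 -261 150 189.5
```

```text
t 7.2 pos [ 524.3 -263.6  187.5] rpy [-180.    -0.2  157.6] q [-0.47  0.17  0.18  1.59 -0.   -0.07] F [-0.4  0.6 -0.5] gap 60.3 
row [-2.6, 3.8, 37.5] [0.1, -0.2, -31.9] n>= 3.7
```

Emit:
{"method": "apply_moves", "body": {
  "plan": [
    [-2.5,4,37,0,0,-32,40],
    [-2.5,4,37,0,0,-32,40],
    [-2.5,4,37,0,0,-32,40],
    [-2.5,4,37,0,0,-32,40],
    [-2.5,4,37,0,0,-32,40]
  ]
}}

```text
time: 7.7
ee_pos: [0.5288, -0.2582, 0.1511]
tool_rot: [3.14, -0.003, -2.975]
ft_force: [-0.2, -0.1, 0.0]
finger_gap: 0.469
grasp_force: 0.0
```

```bash
python3 go.py 528 -261 2 189.5; python3 - <<'E'
from h import *
i,d,c=cam("wrist");W=cloud(d,c);np.savez("w2.npz",i=i,d=d,c=c);cv2.imwrite("pics/w2.png",i)
for q,a,b in [("sleeve",.033,.043),("punch",.008,.03)]:
  for r in manip.regions_of(q,"wrist"):
    P=W[r["mask"]&(d>0)];P=P[(P[:,2]>a)&(P[:,2]<b)]
    if len(P)>5: print(q,r["conf"],r["extent"],cv2.minAreaRect((P[:,:2]*1000).astype(np.float32)),len(P))
E
```

```text
t 7.7 pos [ 528.8 -258.2  151.1] rpy [ 179.9   -0.2 -170.5] q [-0.45  0.17  0.11  1.52 -0.   -0.62] F [-0.2 -0.1  0. ] gap 40.1 
row [0.8, -2.9, 149.1] [0.1, -0.2, 0.0] n>= 3.0
sleeve 0.78 [290.5, 241.2, 347.5, 372.3] ((595.4481811523438, -250.45904541015625), (101.07170867919922, 40.098087310791016), 8.90130615234375) 4353
punch 0.96 [424.4, 326.2, 484.5, 361.2] ((616.87353515625, -123.33705139160156), (16.630325317382812, 48.16138458251953), 3.4264748096466064) 766
punch 0.73 [310.1, 206.9, 325.7, 358.3] ((575.271240234375, -253.2069854736328), (129.37942504882812, 11.712605476379395), 8.731468200683594) 1732
```

View pics/w2.png

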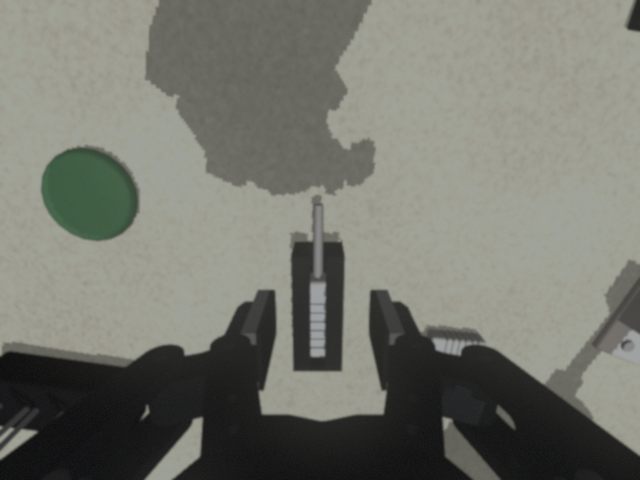

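The wrist picture shows the shank from (318,205) to (318,243) and the handle in the slotted sleeve down to (318,357). This fits the 8.9° axis. The exposed shank's centre is at about (528.5, -261) mm.

Emit:
{"method": "apply_moves", "body": {
  "plan": [
    [1,-2.5,80,0,0,0.6,40],
    [1,-2.5,120,0,0,0.6,40],
    [1,-2.5,140,0,0,0.6,40],
    [1,-2.5,148,0,0,0.6,40],
    [1,-2.5,148,0,0,0.6,40],
    [1,-2.5,148,0,0,0.6,3],
    [1,-2.5,148,0,0,0.6,3],
    [1,-2.5,148,0,0,0.6,3],
    [1,-2.5,148,0,0,0.6,3],
    [1,-2.5,148,0,0,0.6,3]
  ],
  "force": 60
}}

```text
time: 8.85
ee_pos: [0.53, -0.2617, 0.0067]
tool_rot: [-3.14, 0.003, -2.988]
ft_force: [0.5, -1.4, 6.1]
finger_gap: 0.061
grasp_force: 59.0
```

```bash
python3 go.py 528 -261 2 188.9
```

```text
t 8.85 pos [ 530.  -261.7    6.7] rpy [-1.799e+02  1.000e-01 -1.712e+02] q [-0.46  0.21 -0.12  1.24  0.   -0.61] F [ 0.5 -1.4  6.1] gap 5.2 
row [1.9, 1.0, 4.7] [-0.1, 0.1, -0.1] n>= 0.1
```

Emit:
{"method": "apply_moves", "body": {
  "plan": [
    [10,0,-1,0,0,0,3],
    [25,0,-1,0,0,0,3],
    [40,0,-1,0,0,0,3],
    [55,0,-1,0,0,0,3],
    [70,0,-1,0,0,0,3],
    [85,0,-1,0,0,0,3],
    [100,0,-1,0,0,0,3],
    [115,0,-1,0,0,0,3],
    [125,0,-1,0,0,0,3],
    [125,0,-1,0,0,0,3]
  ]
}}

```text
time: 9.85
ee_pos: [0.4039, -0.2805, 0.006]
tool_rot: [3.141, -0.001, -2.989]
ft_force: [-0.1, -0.7, -1.9]
finger_gap: 0.06
grasp_force: 58.6
```

```bash
cat > pm.py <<'E'
import sys
from h import *
for n in sys.argv[1:]:
  i,d,c=cam(n);W=cloud(d,c);cv2.imwrite(f"pics/{n}_l.png",i)
  for r in manip.regions_of("punch",n):
    P=W[r["mask"]&(d>0)];P=P[(P[:,2]>.006)]
    if len(P)>5: print(n,r["conf"],np.round(r["extent"]),[np.round(a,1) for a in cv2.minAreaRect((P[:,:2]*1000).astype(np.float32))],len(P),"z",np.round(np.percentile(P[:,2],[5,50,95]),3))
E
python3 pm.py wrist scene;python3 go.py 406 -279 5 188.9
```

```text
wrist 0.88 [310. 271. 334. 421.] [array([ 416.2, -277.4]), array([63. , 12.3]), np.float64(6.4)] 2553 z [0.014 0.018 0.024]
scene 0.6 [203. 273. 222. 308.] [array([ 464.3, -271.9]), array([106.3,  22.1]), np.float64(9.1)] 288 z [0.014 0.025 0.029]
scene 0.55 [262. 318. 299. 340.] [array([ 616.8, -142.1]), array([20. , 86.6]), np.float64(0.3)] 220 z [0.008 0.015 0.021]
t 10.05 pos [ 405.8 -280.4    6.2] rpy [-180.     0.  -171.2] q [-0.6  -0.02 -0.37  1.22  0.   -0.76] F [ 0.1 -0.1 -1.4] gap 5.5 
row [-0.5, 1.3, 1.2] [-0.0, 0.0, -0.1] n>= 0.0
```

Emit:
{"method": "apply_moves", "body": {
  "plan": [
    [0,0,3,0,0,0,3],
    [0,0,3,0,0,0,25],
    [0,0,3,0,0,0,50],
    [0,0,3,0,0,0,50],
    [0,0,-40,0,0,0,50],
    [0,0,-80,0,0,0,50],
    [-40,0,-120,0,0,0,50],
    [-77,0,-150,0,0,0,50],
    [-77,0,-150,0,0,0,50]
  ]
}}

```text
time: 10.95
ee_pos: [0.486, -0.2688, 0.1604]
tool_rot: [-3.138, 0.006, -2.986]
ft_force: [-0.9, 0.6, -1.0]
finger_gap: 0.587
grasp_force: 0.0
```

```bash
python3 pm.py wrist;python3 go.py 482 -268.5 2 188.9
```

```text
wrist 0.96 [307.  92. 341. 257.] [array([ 449. , -272.4]), array([128.4,  24.2]), np.float64(8.8)] 3362 z [0.013 0.022 0.023]
t 11.05 pos [ 482.5 -268.4  156.6] rpy [-180.     0.  -171.1] q [-0.51  0.08  0.02  1.51 -0.   -0.66] F [ 0.2 -0.3 -0.3] gap 50.2 
row [0.6, 0.1, 154.5] [-0.0, 0.0, 0.0] n>= 3.1
```

View pics/wrist_l.png

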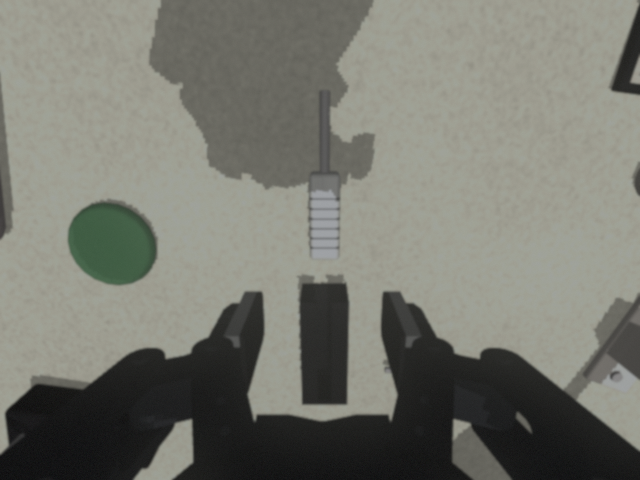

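The wrist picture shows the punch lying free: shank from (324,90) to (324,172), handle to (324,258), sleeve empty below it. The handle centre is at about (478.5, -268) mm.

Emit:
{"method": "apply_moves", "body": {
  "plan": [
    [4,-0.5,80,0,0,0,50],
    [4,-0.5,120,0,0,0,50],
    [4,-0.5,145,0,0,0,50],
    [4,-0.5,154,0,0,0,50],
    [4,-0.5,154,0,0,0,50],
    [4,-0.5,154,0,0,0,18],
    [4,-0.5,154,0,0,0,18],
    [4,-0.5,154,0,0,0,18],
    [4,-0.5,154,0,0,0,18],
    [4,-0.5,154,0,0,0,18]
  ],
  "force": 90
}}

```text
time: 12.05
ee_pos: [0.478, -0.2701, 0.0035]
tool_rot: [-3.14, 0.001, -2.988]
ft_force: [-2.1, -0.6, 6.8]
finger_gap: 0.26
grasp_force: 89.8
```

```bash
python3 go.py 478.5 -268 150 188.8
```

```text
t 12.05 pos [ 478.  -270.1    3.5] rpy [-1.799e+02  1.000e-01 -1.712e+02] q [-0.51  0.12 -0.23  1.22 -0.   -0.67] F [-2.1 -0.6  6.8] gap 22.2 
row [-1.0, 1.8, -146.5] [-0.1, 0.1, 0.0] n>= 2.9
```

```bash
python3 go.py 525.2 -85.4 150 76.5
```

```text
t 12.05 pos [ 478.  -270.1    3.5] rpy [-1.799e+02  1.000e-01 -1.712e+02] q [-0.51  0.12 -0.23  1.22 -0.   -0.67] F [-2.1 -0.6  6.8] gap 22.2 
row [-75.2, 175.1, -146.7] [0.0, 0.1, 112.3] n>= 13.1
```

Emit:
{"method": "apply_moves", "body": {
  "plan": [
    [0,0,-40,0,0,0,18],
    [0,0,-85,0,0,0,18],
    [0,0,-130,0,0,0,18],
    [-75,175,-147,0,0,112,18],
    [-75,175,-147,0,0,112,18],
    [-75,175,-147,0,0,112,18],
    [-75,175,-147,0,0,112,18],
    [-75,175,-147,0,0,112,18],
    [-75,175,-147,0,0,112,18],
    [-75,175,-147,0,0,112,18]
  ]
}}

```text
time: 13.05
ee_pos: [0.525, -0.0844, 0.1493]
tool_rot: [3.141, 0.0, 2.297]
ft_force: [-0.1, -0.5, -2.4]
finger_gap: 0.258
grasp_force: 89.0
```

```bash
python3 go.py 525.2 -85.4 150 76.5
```

```text
t 13.05 pos [525.  -84.4 149.3] rpy [180.    0.  131.6] q [-0.16  0.03 -0.04  1.5   0.    0.69] F [-0.1 -0.5 -2.4] gap 22.1 
row [-0.9, -0.5, -0.7] [0.0, -0.0, 55.1] n>= 6.4
```

Emit:
{"method": "apply_moves", "body": {
  "plan": [
    [-1,0,0,0,0,55,18],
    [-1,0,0,0,0,55,18],
    [-1,0,0,0,0,55,18],
    [-1,0,0,0,0,55,18],
    [-1,0,0,0,0,55,18],
    [-1,0,0,0,0,55,18],
    [-1,0,0,0,0,55,18],
    [-1,0,0,0,0,55,18],
    [-1,0,0,0,0,55,18]
  ]
}}

```text
time: 13.95
ee_pos: [0.5255, -0.086, 0.1492]
tool_rot: [-3.142, -0.0, 1.343]
ft_force: [0.3, 0.3, -1.6]
finger_gap: 0.261
grasp_force: 89.0
```

```bash
python3 go.py 525.2 -85.4 66 76.5
cat > al.py <<'E'
from h import *
import sys
i,d,c=cam("wrist");W=cloud(d,c);cv2.imwrite(f"pics/{sys.argv[1]}.png",i);np.savez(sys.argv[1]+".npz",i=i,d=d,c=c)
print("mark",manip.mark_of("hinge_hole","wrist"))
for q in ["lamp","punch"]:
  for r in manip.regions_of(q,"wrist")[:2]:
    P=W[r["mask"]&(d>0)]
    print(q,round(r["conf"],2),np.round(r["extent"]),np.round(np.percentile(P[:,2],[1,10,25,50,75,90,99]),4))
E
python3 al.py w4
```

```text
t 13.95 pos [525.5 -86.  149.2] rpy [-180.   -0.   77.] q [-0.16  0.03 -0.04  1.5   0.    1.64] F [ 0.3  0.3 -1.6] gap 22.3 
row [0.5, -0.4, 83.2] [-0.0, -0.0, 0.5] n>= 1.7
mark [{'centre': [328.0, 21.8], 'conf': 0.74}]
lamp 0.64 [256.   0. 637. 137.] [0.001  0.008  0.0845 0.0947 0.1127 0.1215 0.1283]
punch 0.61 [289.  76. 357. 412.] [0.1543 0.1604 0.1619 0.1692 0.1698 0.1702 0.1709]
punch 0.61 [423. 211. 460. 317.] [0.0001 0.0086 0.011  0.0158 0.0165 0.017  0.0178]
```

View pics/w4.png

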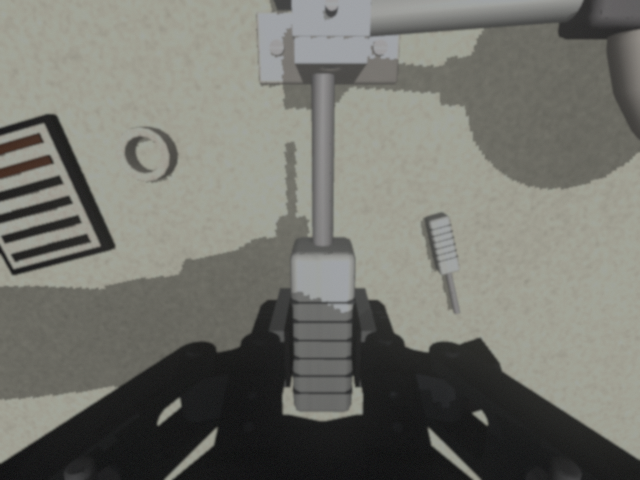

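The wrist picture shows the punch held straight, with its shank from (324,245) up to the tip at (323,73). The lamp block front edge is at row ~65 with its top spanning x 295–370, and the flange spans (260–400, 83). Next I'll measure the shank's line against the block.

```bash
cat > rel.py <<'E'
from h import *
import sys
np.set_printoptions(precision=2,suppress=True)
z=np.load(sys.argv[1]+".npz",allow_pickle=True);d=z["d"];c=z["c"].item();W=cloud(d,c)*1000;zs=float(sys.argv[2]) # nominal shank z
yaw=float(sys.argv[3]) if len(sys.argv)>3 else 76.5
u=np.array([np.cos(np.radians(yaw)),np.sin(np.radians(yaw))]);xh=np.array([u[1],-u[0]])
h=np.array([555,39.])
L=np.stack([(W[...,:2]-h)@xh,(W[...,:2]-h)@u,W[...,2]],-1)   # lamp frame guess
ok=d>0
def fit(P,name):
    print(name,len(P),"min",P.min(0),"max",P.max(0),"med",np.median(P,0))
# shank: rows between, thresholds on height
S=L[ok&(abs(L[...,2]-zs)<8)&(abs(L[...,0])<30)&(L[...,1]>-95)&(L[...,1]<-10)]
for a in range(-95,-15,10):
    B=S[(S[:,1]>=a)&(S[:,1]<a+10)]
    if len(B)>5: print("y",a+5,"x lo/hi/mid",np.percentile(B[:,0],[2,98]),np.percentile(B[:,0],[2,98]).mean(),"ztop",np.percentile(B[:,2],95))
print("tip y",np.percentile(S[:,1],99.5))
T=L[ok&(abs(L[...,2]-94)<5)&(abs(L[...,0])<60)&(abs(L[...,1])<40)]
for a in range(-25,30,5):
    B=T[(T[:,1]>=a)&(T[:,1]<a+5)]
    if len(B)>5: print("top y",a,"x lo/hi",np.percentile(B[:,0],[1,99]),"z",np.median(B[:,2]))
for a in range(-20,20,8):
    B=T[(T[:,0]>=a)&(T[:,0]<a+8)]
    if len(B)>5: print("front edge x",a+4,np.percentile(B[:,1],1))
F=L[ok&(abs(L[...,2]-8.5)<4)&(abs(L[...,0])<70)&(abs(L[...,1])<40)]
for a in range(-55,55,10):
    B=F[(F[:,0]>=a)&(F[:,0]<a+10)]
    if len(B)>5: print("flange x",a+5,"y front",np.percentile(B[:,1],1),"x",B[:,0].min(),B[:,0].max(),"z",np.median(B[:,2]))
E
python3 rel.py w4 158
```

```text
y -90 x lo/hi/mid [-3.15  4.41] 0.6297286058656528 ztop 162.3442853912734
y -80 x lo/hi/mid [-3.56  4.24] 0.33624129497266453 ztop 162.4393322567258
y -70 x lo/hi/mid [-3.55  4.08] 0.26544695626811965 ztop 162.42065387734246
y -60 x lo/hi/mid [-3.54  4.14] 0.2988140107169681 ztop 162.37046616319293
y -50 x lo/hi/mid [-3.53  4.08] 0.2766486348095851 ztop 162.50543367144596
y -40 x lo/hi/mid [-3.52  3.92] 0.20121211801347028 ztop 162.48594572533872
tip y -37.1079902326408
top y -25 x lo/hi [-13.76  21.84] z 92.93672557025305
top y -20 x lo/hi [-13.72  21.6 ] z 93.09247553761777
top y -15 x lo/hi [-14.03  21.56] z 93.24299286886534
top y -10 x lo/hi [-14.17  57.86] z 93.90278214818349
top y -5 x lo/hi [-14.43  46.13] z 94.23731363135384
top y 0 x lo/hi [-14.48  42.87] z 94.09210883412436
front edge x -16 -23.155964745523903
front edge x -8 -23.19142278078053
front edge x 0 -23.172867762465913
front edge x 8 -23.08029109039757
front edge x 16 -23.018257205185776
flange x -50 y front -21.801482816129397 x -46.48664324271472 -45.0118982629219 z 7.386644447647558
flange x -40 y front -23.03
[... 168 characters left out ...]
0696406
flange x -20 y front -23.291842121452166 x -24.99559943881325 -15.07521078567372 z 8.069566796525562
flange x -10 y front -23.421938814711403 x -14.98944547415568 -8.441305328580082 z 8.298857738736464
flange x 10 y front -23.162451614895847 x 8.640355687422533 14.333050810304343 z 5.65093432501832
flange x 20 y front -23.120367761741896 x 15.035702963841315 24.79281853703075 z 7.3151036724362415
flange x 30 y front -22.93846805390464 x 25.173037193841527 34.99485494057894 z 7.980997472049009
flange x 40 y front -22.85653904003236 x 35.00455386780672 44.9848346502295 z 8.284477931958104
flange x 50 y front -22.776394653972837 x 45.001276080489035 53.96396607244063 z 7.928487629556114
```

Emit:
{"method": "apply_moves", "body": {
  "plan": [
    [0,3.5,40,0,0,0,18],
    [0,3.5,75,0,0,0,18],
    [0,3.5,83,0,0,0,18],
    [0,3.5,83,0,0,0,18],
    [0,3.5,83,0,0,0,18]
  ]
}}

```text
time: 14.65
ee_pos: [0.5297, -0.0869, 0.068]
tool_rot: [3.14, -0.0, 1.342]
ft_force: [-0.1, 1.1, -1.8]
finger_gap: 0.26
grasp_force: 88.9
```

```bash
python3 al.py w5; python3 rel.py w5 75.3; python3 go.py 525.2 -85.4 66 76.5
```

```text
mark []
lamp 0.93 [220.   0. 422.  66.] [0.0058 0.0078 0.0085 0.015  0.0812 0.0931 0.0944]
punch 0.7 [451. 239. 500. 370.] [0.0024 0.0084 0.0115 0.0163 0.0169 0.0174 0.018 ]
punch 0.62 [291.  74. 358. 414.] [0.0706 0.0794 0.0809 0.0883 0.0889 0.0893 0.0899]
y -90 x lo/hi/mid [1.47 9.04] 5.255952866614157 ztop 81.40677869195156
y -80 x lo/hi/mid [1.08 8.87] 4.9782006234161305 ztop 81.43499382338122
y -70 x lo/hi/mid [1.12 8.73] 4.923063063546713 ztop 81.36872384144722
y -60 x lo/hi/mid [1.14 8.61] 4.872074377826088 ztop 81.55795343233798
y -50 x lo/hi/mid [1.16 8.79] 4.97217709276521 ztop 81.66029563671525
y -40 x lo/hi/mid [1.18 8.64] 4.909912905457666 ztop 81.5627934179829
y -20 x lo/hi/mid [-13.07  21.48] 4.205449452562265 ztop 82.57781614807273
tip y -21.874360489939537
top y -25 x lo/hi [-13.4  21.8] z 93.19483177036446
top y -20 x lo/hi [-12.79  21.98] z 93.12116001337
front edge x -16 -23.475621057190654
front edge x -8 -23.54233751826498
front edge x 0 -23.433570524204686
front edge x 8 -23.412868583022235
front edge x 16 -23.42937533740936
flange x -50 y front -22.29311995644
[... 531 characters left out ...]
.510734040570017 z 7.1602586133419
flange x 10 y front -23.282580598959466 x 5.008933382952251 14.742880935966014 z 7.3626791433231435
flange x 20 y front -23.18736051693387 x 15.129132412997913 24.913559035162383 z 7.954871840033612
flange x 30 y front -22.972346477603324 x 25.030238940748674 34.998326103076856 z 8.354545001494994
flange x 40 y front -22.722610430167812 x 35.02410876871203 44.99388367135162 z 8.779621113004788
flange x 50 y front -22.653126038827587 x 45.00104890766779 54.36717615173781 z 8.286608445830726
t 14.85 pos [529.7 -86.9  67.8] rpy [179.9  -0.   76.9] q [-0.16  0.05 -0.18  1.34  0.    1.64] F [ 0.1 -0.2 -0.8] gap 22.2 
row [0.4, -4.8, 1.7] [0.1, -0.0, 0.4] n>= 0.1
```

Emit:
{"method": "apply_moves", "body": {
  "plan": [
    [0,-0.7,2.4,0,0,0,18],
    [0,-0.7,2.4,0,0,0,18],
    [5,-0.7,2.4,0,0,0,18],
    [9,-0.7,2.4,0,0,0,18],
    [12,-0.7,2.4,0,0,0,18],
    [14,-0.7,2.4,0,0,0,18],
    [16,-0.7,2.4,0,0,0,18],
    [17,-0.7,2.4,0,0,0,18]
  ]
}}

```text
time: 15.65
ee_pos: [0.5322, -0.0709, 0.064]
tool_rot: [3.141, 0.002, 1.341]
ft_force: [-1.0, -9.5, 0.2]
finger_gap: 0.258
grasp_force: 89.2
```

```bash
python3 al.py w6; python3 rel.py w6 75.1|grep -v flange; python3 go.py 525.2 -85.4 66 76.5
```

```text
mark [{'centre': [322.1, 3.5], 'conf': 0.94}]
lamp 0.72 [218.   0. 640.  98.] [0.0065 0.0079 0.0094 0.0927 0.0939 0.0958 0.1036]
punch 0.82 [290.  81. 357. 413.] [0.0656 0.0753 0.0768 0.084  0.0846 0.0851 0.0858]
punch 0.76 [456. 266. 502. 368.] [-0.0004  0.0061  0.0126  0.0159  0.0165  0.017   0.0177]
y -90 x lo/hi/mid [-8.41 15.61] 3.5978177415721584 ztop 82.97730231191636
y -80 x lo/hi/mid [-7.66 14.62] 3.4811724567832893 ztop 82.69237237329254
y -70 x lo/hi/mid [-0.07  7.44] 3.684328305010436 ztop 77.2672786800102
y -60 x lo/hi/mid [-0.43  7.31] 3.4388653368720017 ztop 77.42021435106972
y -50 x lo/hi/mid [-0.39  7.15] 3.37659958494382 ztop 77.2943777283967
y -40 x lo/hi/mid [-0.35  7.36] 3.5063605905447655 ztop 77.36354688898743
y -30 x lo/hi/mid [-0.32  7.23] 3.4567356224108914 ztop 77.53020858333642
y -20 x lo/hi/mid [-13.14  21.11] 3.9837020341637324 ztop 81.84223587834597
tip y -22.3780548339118
top y -25 x lo/hi [-13.74  21.55] z 92.99853890734165
top y -20 x lo/hi [-13.65  21.54] z 93.13877573674708
top y -15 x lo/hi [-14.    21.79] z 93.28628909771979
top y -10 x lo/hi [-14.19  58.47] z 93.99035697481935
top y -5 x lo/hi [-14.27  37.78] z 93.50430854790383
front edge x -16 -23.15428023080398
front edge x -8 -23.09315193431712
front edge x 0 -23.036182251692964
front edge x 8 -22.954533630783136
front edge x 16 -22.915869236467845
t 15.85 pos [532.3 -70.4  64. ] rpy [180.    0.   76.8] q [-0.13  0.06 -0.18  1.33 -0.    1.67] F [ 0.4 -4.3  0.3] gap 22.2 
row [-16.2, -3.5, -2.0] [0.0, 0.0, 0.3] n>= 0.3
```

Emit:
{"method": "apply_moves", "body": {
  "plan": [
    [0,0.4,-1.5,0,0,0,18],
    [2,0.4,-1.5,0,0,0,18],
    [4,0.4,-1.5,0,0,0,18],
    [6,0.4,-1.5,0,0,0,18],
    [8,0.4,-1.5,0,0,0,18],
    [10,0.4,-1.5,0,0,0,18],
    [12,0.4,-1.5,0,0,0,18],
    [14,0.4,-1.5,0,0,0,18],
    [14,0.4,-1.5,0,0,0,18]
  ]
}}

```text
time: 16.75
ee_pos: [0.5355, -0.0561, 0.065]
tool_rot: [-3.141, -0.0, 1.342]
ft_force: [-0.4, -0.7, -1.3]
finger_gap: 0.257
grasp_force: 88.9
```

```bash
python3 al.py w7; python3 rel.py w7 75.1|grep -v flange; python3 go.py 525.2 -85.4 66 76.5
```

```text
mark [{'centre': [322.6, 53.1], 'conf': 0.58}]
lamp 0.67 [223.   0. 639. 133.] [0.007  0.0089 0.0931 0.0942 0.101  0.1062 0.1102]
punch 0.64 [450. 289. 500. 371.] [0.0008 0.0066 0.0141 0.016  0.0166 0.017  0.0176]
punch 0.58 [290. 131. 353. 411.] [0.07   0.0766 0.0827 0.0852 0.0857 0.0861 0.0868]
y -90 x lo/hi/mid [-20.46  27.5 ] 3.5217691294521867 ztop 82.44196369236337
y -80 x lo/hi/mid [-8.29 15.32] 3.5165960188374683 ztop 83.04042262728558
y -70 x lo/hi/mid [-8.45 15.01] 3.2806391810850792 ztop 82.90297407133782
y -60 x lo/hi/mid [-0.27  7.35] 3.5428294222661547 ztop 78.38330205179713
y -50 x lo/hi/mid [-0.66  7.17] 3.2554355489439915 ztop 78.16661826777784
y -40 x lo/hi/mid [-0.63  7.02] 3.1922104563506815 ztop 78.28578000239423
y -30 x lo/hi/mid [-0.61  6.85] 3.120377540628474 ztop 78.32662165278026
y -20 x lo/hi/mid [-0.59  7.14] 3.2756419524821196 ztop 78.13485157757545
tip y -23.279534191812257
top y -25 x lo/hi [-13.57  21.54] z 93.13864825651527
top y -20 x lo/hi [-13.66  21.62] z 93.14230280066027
top y -15 x lo/hi [-13.87  21.75] z 93.33629256152496
top y -10 x lo/hi [-14.28  57.87] z 94.0178748106196
top y -5 x lo/hi [-14.28  45.42] z 94.2447381856976
top y 0 x lo/hi [-14.41  43.97] z 94.23002386184723
top y 5 x lo/hi [-14.52  53.48] z 94.04310082525478
top y 10 x lo/hi [-14.6   22.21] z 93.85834878234839
front edge x -16 -22.454753855767827
front edge x -8 -22.7134185818821
front edge x 0 -22.663249174800082
front edge x 8 -22.616006069316626
front edge x 16 -22.556468817035707
t 16.95 pos [535.8 -56.2  65.3] rpy [-180.    -0.    76.9] q [-0.1   0.06 -0.17  1.34  0.    1.7 ] F [ 0.1 -0.1 -1.6] gap 22.1 
row [-30.9, -3.6, -0.7] [-0.0, -0.0, 0.4] n>= 0.6
```

View pics/w7.png

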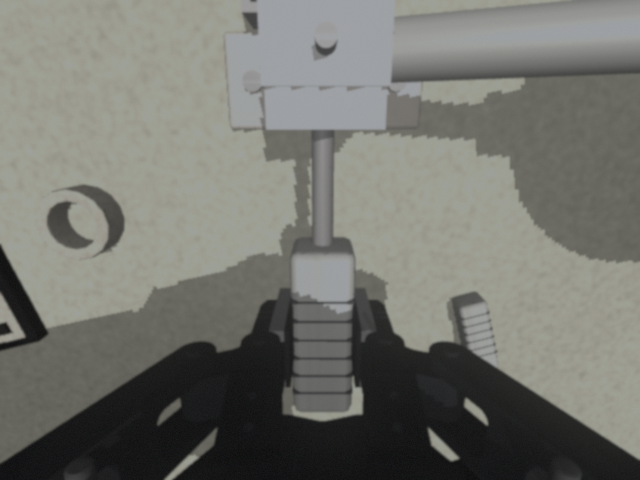

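The wrist picture shows the shank inside the block: about 42 mm of it is visible between the block face at (325,130) and the handle at (323,240). So it went in cleanly, and I'll keep driving.

Emit:
{"method": "apply_moves", "body": {
  "plan": [
    [2,0.5,-0.8,0,0,0,18],
    [4,0.5,-0.8,0,0,0,18],
    [6,0.5,-0.8,0,0,0,18],
    [8,0.5,-0.8,0,0,0,18],
    [10,0.5,-0.8,0,0,0,18],
    [12,0.5,-0.8,0,0,0,18],
    [14,0.5,-0.8,0,0,0,18],
    [16,0.5,-0.8,0,0,0,18],
    [18,0.5,-0.8,0,0,0,18],
    [20,0.5,-0.8,0,0,0,18]
  ]
}}

```text
time: 17.95
ee_pos: [0.5408, -0.037, 0.0661]
tool_rot: [3.141, -0.0, 1.341]
ft_force: [-0.0, 0.2, -1.4]
finger_gap: 0.26
grasp_force: 89.0
```

```bash
python3 go.py 525.2 -85.4 66 76.5; cat > pin.py <<'E'
from h import *
import sys
for n in ["scene","side"]:
  i,d,c=cam(n); cv2.imwrite(f"pics/{n}_{sys.argv[1]}.png",i)
  W=cloud(d,c)*1000
  for r in manip.regions_of("pin",n)[:3]:
    P=W[r["mask"]&(d>0)]; print(n,round(r["conf"],2),np.round(r["extent"]),np.round(np.median(P,0)) if len(P) else "")
a,b=[cv2.imread(f"pics/{n}_{sys.argv[1]}.png") for n in ["scene","side"]]
cv2.imwrite(f"pics/c_{sys.argv[1]}.png",np.hstack([cv2.resize(a[220:320,320:460],None,fx=2.8,fy=3),cv2.resize(b[210:370,210:350],None,fx=2.8,fy=1.875)]))
E
python3 pin.py a
```

```text
t 17.95 pos [540.8 -37.   66.1] rpy [180.   -0.   76.9] q [-0.07  0.07 -0.16  1.34  0.    1.73] F [-0.   0.2 -1.4] gap 22.2 
row [-50.7, -4.2, 0.1] [0.0, -0.0, 0.4] n>= 1.0
scene 0.57 [358. 271. 371. 276.] [569.  77.  75.]
side 0.53 [287. 265. 297. 280.] [565.  82.  73.]
```

View pics/c_a.png

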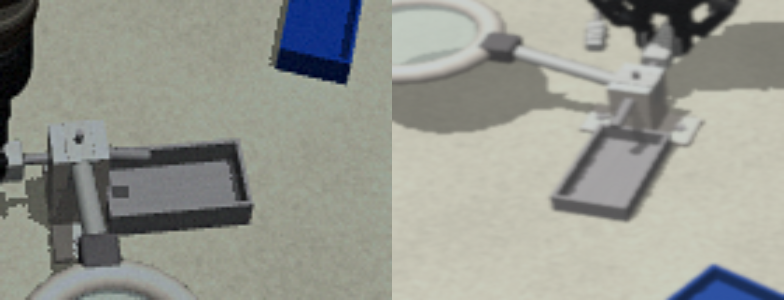

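The crop shows the pin sticking about 36 mm out of the block's far face (scene crop at (130,155)), over the dish and still level. The dish stands right against the foot.

Emit:
{"method": "apply_moves", "body": {
  "plan": [
    [1.5,0,0,0,0,0,18],
    [3,0,0,0,0,0,18],
    [4.5,0,0,0,0,0,18],
    [6,0,0,0,0,0,18],
    [7.5,0,0,0,0,0,18],
    [9,0,0,0,0,0,18],
    [10.5,0,0,0,0,0,18],
    [11.5,0,0,0,0,0,18],
    [11.5,0,0,0,0,0,18],
    [11.5,0,0,0,0,0,18]
  ]
}}

```text
time: 19.15
ee_pos: [0.5433, -0.026, 0.066]
tool_rot: [-3.142, 0.0, 1.341]
ft_force: [0.9, 0.1, -1.6]
finger_gap: 0.26
grasp_force: 89.0
```

```bash
python3 go.py 525.2 -85.4 66 76.5; python3 pin.py b
```

```text
t 19.15 pos [543.3 -26.   66. ] rpy [-180.     0.    76.9] q [-0.05  0.07 -0.16  1.34 -0.    1.75] F [ 0.9  0.1 -1.6] gap 22.2 
row [-62.0, -4.1, 0.0] [-0.0, 0.0, 0.4] n>= 1.2
scene 0.63 [360. 280. 363. 289.] [569.  71.  33.]
side 0.58 [291. 276. 298. 290.] [564.  76.  25.]
```

View pics/c_b.png

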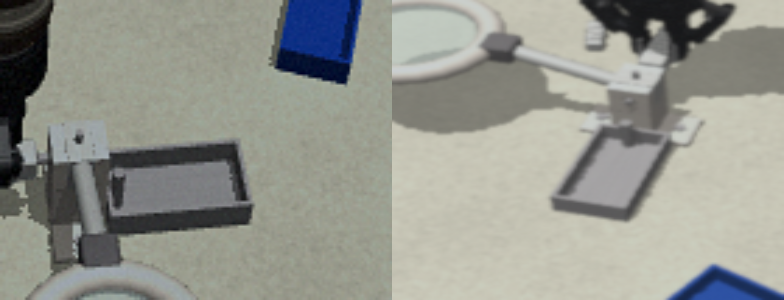

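The crop shows the pin has dropped into the dish, but it seems to lean steeply at the near wall (scene crop at (118,185)). I'll retract the punch and look closer.

Emit:
{"method": "apply_moves", "body": {
  "plan": [
    [-15,0,0,0,0,0,18],
    [-30,0,0,0,0,0,18],
    [-45,0,0,0,0,0,18],
    [-60,0,0,0,0,0,18],
    [-75,0,0,0,0,0,18],
    [-90,0,0,0,0,0,18],
    [-90,0,0,0,0,0,18]
  ]
}}

```text
time: 20.05
ee_pos: [0.5224, -0.1157, 0.0661]
tool_rot: [3.142, 0.0, 1.339]
ft_force: [-0.5, 0.7, -1.3]
finger_gap: 0.257
grasp_force: 89.0
```

```bash
cat > pc.py <<'E'
from h import *
h=np.array([559,38.]);u=np.array([.229,.9734]);xh=np.array([u[1],-u[0]])
for n in ["scene","side"]:
  i,d,c=cam(n);W=cloud(d,c)*1000
  L=np.stack([(W[...,:2]-h)@xh,(W[...,:2]-h)@u,W[...,2]],-1)
  m=(d>0)&(abs(L[...,0])<25)&(L[...,1]>24)&(L[...,1]<130)&(L[...,2]>7)
  print(n);print(np.round(L[m][np.argsort(L[m][:,1])][::max(1,m.sum()//25)]).astype(int).tolist())
  for r in manip.regions_of("pin",n)[:2]:
    P=L[r["mask"]&(d>0)]; print("pin",round(r["conf"],2),np.round(r["extent"]),np.round(np.percentile(P,[5,50,95],axis=0)).tolist())
  print(manip.mark_of("pin_center",n)[:2])
E
python3 pc.py; python3 go.py 480 -200 100 76.5
```

```text
scene
[[14, 24, 27], [21, 25, 29], [3, 28, 31], [24, 30, 30], [4, 31, 15], [2, 33, 29], [3, 34, 46], [7, 35, 19], [-3, 37, 50], [3, 38, 13], [24, 44, 27], [-4, 51, 9], [-16, 58, 12], [24, 62, 8], [-4, 66, 7], [24, 71, 11], [19, 78, 23], [7, 84, 8], [-7, 88, 8], [-21, 93, 9], [19, 99, 24], [-6, 102, 8], [-17, 107, 7], [-5, 112, 8], [-10, 115, 9], [24, 123, 20], [-6, 126, 9]]
[{'centre': [361.5, 281.1], 'conf': 0.39}]
side
[[-3, 24, 50], [9, 24, 58], [-1, 25, 86], [-18, 26, 25], [-13, 28, 14], [9, 28, 26], [-8, 29, 14], [-14, 29, 27], [20, 30, 10], [12, 31, 13], [21, 33, 20], [-7, 37, 37], [-3, 38, 48], [-4, 39, 20], [-1, 40, 13], [-2, 42, 8], [21, 49, 13], [24, 59, 27], [21, 67, 18], [23, 73, 26], [21, 83, 8], [22, 93, 20], [21, 102, 20], [22, 110, 27], [24, 119, 26], [22, 126, 14]]
pin 0.43 [183. 202. 320. 290.] [[-21.0, -54.0, 8.0], [162.0, 7.0, 116.0], [252.0, 70.0, 126.0]]
[{'centre': [289.2, 304.7], 'conf': 0.6}, {'centre': [292.4, 283.1], 'conf': 0.4}]
t 20.35 pos [ 523.  -113.2   66.1] rpy [180.   -0.   76.9] q [-0.21  0.05 -0.18  1.34  0.    1.59] F [ 0.5  0.6 -1.6] gap 22.4 
row [-94.3, -22.1, -33.9] [0.0, -0.0, 0.4] n>= 2.1
```

The pin stands on end in the dish: top at z≈49, at lamp x≈0, y≈36. That puts its centre right at the height limit, so it has to be laid over. The punch gets laid down first.

Emit:
{"method": "apply_moves", "body": {
  "plan": [
    [0,0,30,0,0,0,18],
    [0,0,52,0,0,0,18],
    [0,0,60,0,0,0,18],
    [0,0,62,0,0,0,18],
    [0,0,62,0,0,0,35],
    [0,0,62,0,0,0,50],
    [0,0,62,0,0,0,50],
    [0,0,25,0,0,0,50],
    [0,0,-25,0,0,0,50],
    [0,0,-75,0,0,0,50]
  ]
}}

```text
time: 21.35
ee_pos: [0.5224, -0.1135, 0.143]
tool_rot: [-3.141, 0.0, 1.341]
ft_force: [1.9, -0.3, 0.2]
finger_gap: 0.58
grasp_force: 0.0
```

```bash
python3 pm.py scene; python3 go.py 568 75 200 77
```

```text
scene 0.71 [264. 284. 321. 297.] [array([528.2, -89.5]), array([125.7,  29.4]), np.float64(77.5)] 431 z [0.01  0.022 0.028]
scene 0.56 [268. 320. 301. 340.] [array([ 618.7, -139.8]), array([18.6, 77.6]), np.float64(3.7)] 186 z [0.008 0.016 0.021]
t 21.45 pos [ 525.7 -114.2  149.2] rpy [179.4  -0.   76.9] q [-0.21  0.03 -0.04  1.49  0.    1.59] F [-0.6  0.1 -0.2] gap 49.8 
row [193.9, -1.3, -50.8] [0.6, -0.0, -0.1] n>= 4.0
```

Emit:
{"method": "apply_moves", "body": {
  "plan": [
    [0,0,-45,0,0,0,50],
    [40,0,-50,0,0,0,50],
    [90,0,-50,0,0,0,50],
    [140,0,-50,0,0,0,50],
    [185,-1,-50,0,0,0,50],
    [194,-1,-50,0,0,0,50],
    [194,-1,-50,0,0,0,50]
  ]
}}

```text
time: 22.15
ee_pos: [0.5661, 0.0769, 0.1909]
tool_rot: [-3.141, 0.0, 1.344]
ft_force: [0.2, -0.2, 0.2]
finger_gap: 0.586
grasp_force: 0.0
```

```bash
cat > pw.py <<'E'
from h import *
h=np.array([559,38.]);u=np.array([.229,.9734]);xh=np.array([u[1],-u[0]])
i,d,c=cam("wrist");W=cloud(d,c)*1000;cv2.imwrite("pics/w8.png",i)
L=np.stack([(W[...,:2]-h)@xh,(W[...,:2]-h)@u,W[...,2]],-1)
m=(d>0)&(abs(L[...,0])<22)&(L[...,1]>24.5)&(L[...,1]<135)&(L[...,2]>32)&(L[...,2]<60)
if m.sum(): P=W[m];print(m.sum(),"top pts lamp",np.percentile(L[m],[2,50,98],axis=0).round(1).tolist(),"world",np.percentile(P,[2,50,98],axis=0).round(1).tolist())
for r in manip.regions_of("pin","wrist")[:2]:
    P=L[r["mask"]&(d>0)]; print("pin",round(r["conf"],2),np.round(r["extent"]),np.round(np.percentile(P,[5,50,95],axis=0)).tolist())
for r in manip.regions_of("dish_center","wrist"):
    P=W[r["mask"]&(d>0)];P=P[(P[:,2]>22)&(P[:,2]<32)]
    if len(P)>5: print("dish",cv2.minAreaRect(P[:,:2].astype(np.float32)))
E
python3 pw.py; python3 go.py 568 75 200 77
```

```text
186 top pts lamp [[-5.4, 29.1, 33.5], [-0.5, 35.4, 47.6], [4.4, 39.1, 49.3]] world [[561.6, 66.4, 33.5], [566.7, 72.6, 47.6], [571.5, 76.2, 49.3]]
pin 0.69 [319. 212. 332. 240.] [[-5.0, 31.0, 10.0], [-0.0, 37.0, 44.0], [4.0, 39.0, 49.0]]
dish ((573.92578125, 120.89128875732422), (120.22577667236328, 64.2214126586914), 77.03942108154297)
dish ((476.6856994628906, 262.6629333496094), (7.4648284912109375, 21.27711296081543), 77.47083282470703)
dish ((523.8689575195312, -110.20732116699219), (55.49892044067383, 23.460617065429688), 76.44530487060547)
t 22.3 pos [565.9  74.4 191.3] rpy [180.    0.   76.8] q [ 0.13  0.13  0.14  1.59 -0.    1.93] F [ 0.4 -0.1  0.3] gap 50.4 
row [1.1, 2.0, -8.7] [0.0, 0.0, -0.2] n>= 0.2
```

View pics/w8.png

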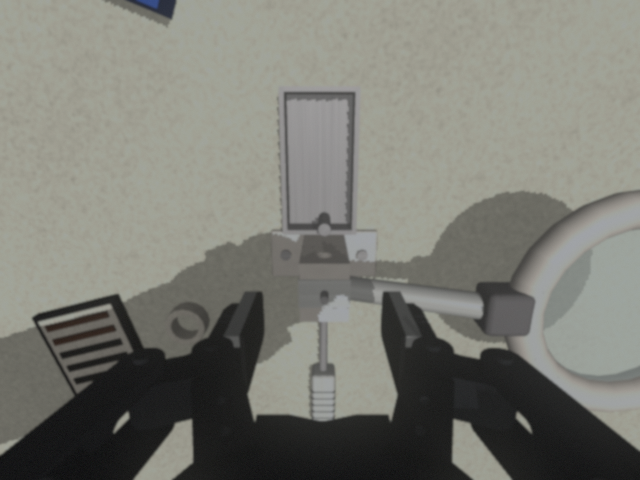

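The wrist picture shows the pin standing near the dish's block-side end at (324,222), the dish centred at (320,160) and the punch lying at (322,370). I'll grip the pin's top, carry it to the dish middle, tilt it and release.

```bash
python3 go.py 568 78 32 76.8
```

```text
t 22.3 pos [565.9  74.4 191.3] rpy [180.    0.   76.8] q [ 0.13  0.13  0.14  1.59 -0.    1.93] F [ 0.4 -0.1  0.3] gap 50.4 
row [4.0, 1.2, 159.3] [0.0, 0.0, -0.0] n>= 3.2
```

Emit:
{"method": "apply_moves", "body": {
  "plan": [
    [4,1,50,0,0,0,34],
    [4,1,95,0,0,0,34],
    [4,1,130,0,0,0,34],
    [4,1,150,0,0,0,34],
    [4,1,159,0,0,0,34],
    [4,1,159,0,0,0,34]
  ],
  "force": 30
}}

```text
time: 22.9
ee_pos: [0.5674, 0.078, 0.0315]
tool_rot: [-3.14, 0.001, 1.34]
ft_force: [-0.4, -0.7, 0.7]
finger_gap: 0.395
grasp_force: 0.0
```

Emit:
{"method": "apply_moves", "body": {
  "plan": [
    [0,0,0,0,0,0,20],
    [0,0,0,0,0,0,6],
    [0,0,0,0,0,0,6],
    [0,0,0,0,0,0,6],
    [0,0,0,0,0,0,6]
  ],
  "force": 30
}}

```text
time: 23.4
ee_pos: [0.5689, 0.0793, 0.0338]
tool_rot: [3.139, -0.001, 1.341]
ft_force: [-0.6, -0.2, 6.0]
finger_gap: 0.11
grasp_force: 29.5
```

```bash
python3 go.py 577 118 36 76.8
```

```text
t 23.4 pos [568.9  79.3  33.8] rpy [179.8  -0.   76.9] q [ 0.14  0.16 -0.13  1.28 -0.    1.94] F [-0.6 -0.2  6. ] gap 9.4 
row [39.5, -0.9, -2.2] [0.2, -0.0, 0.1] n>= 0.8
```

Emit:
{"method": "apply_moves", "body": {
  "plan": [
    [0,0,-6,0,0,0,6],
    [10,0,-6,0,0,0,6],
    [25,0,-6,0,0,0,6],
    [40,0,-6,0,0,0,6],
    [40,0,-6,0,-8,0,6],
    [40,0,-6,0,-16,0,6],
    [40,0,-6,0,-24,0,6],
    [40,0,-6,0,-32,0,6],
    [40,0,-4,0,-35,0,6],
    [40,0,-4,0,-35,0,6]
  ]
}}

```text
time: 24.4
ee_pos: [0.5764, 0.1207, 0.0331]
tool_rot: [-3.138, 0.614, 1.347]
ft_force: [-0.2, -0.5, -0.4]
finger_gap: 0.11
grasp_force: 29.3
```

Emit:
{"method": "apply_moves", "body": {
  "plan": [
    [0,0,0,0,0,0,20],
    [0,0,0,0,0,0,30],
    [0,0,0,0,0,0,34],
    [0,0,0,0,0,0,34],
    [0,0,-30,0,0,0,34],
    [0,0,-80,0,0,0,34],
    [0,0,-130,0,0,0,34],
    [0,0,-160,0,0,0,34],
    [0,0,-160,0,35,0,34],
    [0,0,-160,0,35,0,34]
  ]
}}

```text
time: 25.4
ee_pos: [0.5999, 0.2099, 0.1642]
tool_rot: [-3.14, 0.307, 1.345]
ft_force: [0.0, -0.1, 1.0]
finger_gap: 0.399
grasp_force: 0.0
```

```bash
cat > fin.py <<'E'
from h import *
s=manip.read_state();print(s["time"],s["ee_pos"],s["tool_rot"])
i,d,c=cam("wrist");W=cloud(d,c)*1000
for r in manip.regions_of("dish_center","wrist"):
    P=W[r["mask"]&(d>0)];Q=P[(P[:,2]>22)&(P[:,2]<36)]
    if len(Q)>5: print("dish",np.round(r["extent"]),cv2.minAreaRect(Q[:,:2].astype(np.float32)),Q[:,2].max())
for r in manip.regions_of("pin","wrist")[:2]:
    P=W[r["mask"]&(d>0)]; print("pin",round(r["conf"],2),np.round(r["extent"]),np.round(np.percentile(P,[2,50,98],axis=0)).tolist())
cv2.imwrite("pics/w9.png",i)
E
python3 fin.py; python3 pm.py scene
```

```text
25.4 [0.59987443 0.20994177 0.16416681] [-3.13972087  0.30686697  1.34474489]
dish [  0.   1. 170. 146.] ((460.11767578125, 311.3088684082031), (65.1558837890625, 99.95750427246094), 55.7586784362793) 35.310498215997555
dish [274. 196. 357. 318.] ((572.9649658203125, 118.583984375), (124.82798767089844, 64.09009552001953), 76.78563690185547) 33.21070278568861
pin 0.75 [315. 234. 331. 276.] [[570.0, 104.0, 12.0], [580.0, 129.0, 17.0], [589.0, 144.0, 19.0]]
scene 0.93 [265. 284. 320. 298.] [array([526.7, -88.4]), array([128.3,  30.9]), np.float64(80.5)] 449 z [0.01  0.022 0.028]
scene 0.5 [262. 322. 300. 340.] [array([ 618.6, -143.2]), array([20.2, 89.6]), np.float64(5.4)] 223 z [0.009 0.015 0.019]
```

View pics/w9.png

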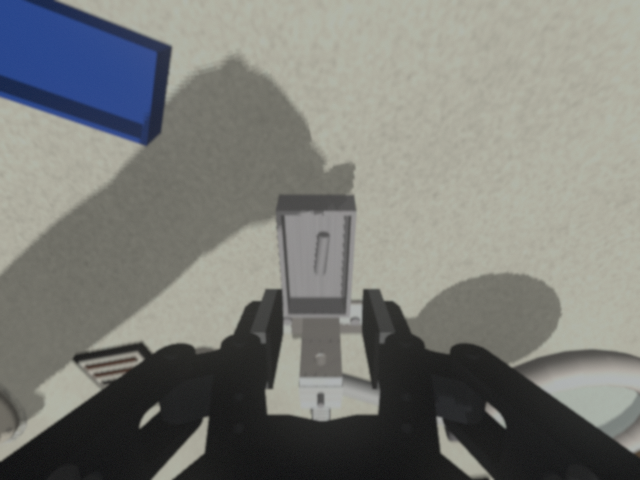

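The wrist picture shows the pin lying flat near the middle of the dish at (322,254). The dish is level on the table, the punch lies on the table and the gripper is clear of everything. Handing in.

```bash
python3 -c "
from plant import manip
print(manip.close_job())"
```

```text
the job is handed in; nothing more can be done
None
```

I drove the pin out of the lamp foot and caught it in the dish. At hand-in, about 25 s into the run, it lay flat in the upright dish, with the punch on the table and the bottle, stone and tape roll never touched; I saw no verdict.

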